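# Load a sanding pallet past the gravity catch of a feed guide

## Robot

A 7-joint arm with a two-finger parallel gripper is mounted at the origin on the work surface. World frame = base frame: x ahead of the robot, y to its left, z up, the work surface at z = 0. Lengths are in m, angles in rad, forces in N, time in s.
With the tool pointing down it reaches from about 0.4 to 0.85 m from the base axis. Payload 4.4 kg.
Tool frame: the origin (TCP) lies at the very end of the fingers, on their centre line; the grasp point (between the pads) lies 19 mm behind it; z points along the fingers, y is the direction in which the jaws open and shut (so a half turn about z gives the same grasp; the last joint's range is limited). The gripper opens to 94 mm and grips with 3 to 60 N. Pads are 16 mm wide; open, the fingers measure 119 mm over their backs; the gripper's body (75 mm by 177 mm) begins 78 mm behind the grasp point.
Start: joints at [-1.259, 0.628, 0.038, 1.517, -0.027, 0.996, -0.02], TCP at [0.24, 0.604, 0.205] pointing down, gripper open.
Joint ranges: [-3.06, 3.06], [-0.37, 2.12], [-1.25, 1.32], [0.18, 2.47], [-1.1, 4.24], [0.23, 1.98], [-2.94, 2.94]. Speed limits (rad/s): [2.57, 2.57, 3.14, 3.14, 3.14, 3.14, 3.14].

## Interface

Orientations are given as a 3x3 rotation matrix whose columns are the frame's x, y, z axes.
In Python, from station import observe, read_camera, calibration, sign_off gives the robot as it stands. The module is installed in compiled form; this text tells all that it offers.
- The arm moves only by the tool step_arm, never from a script. Its argument "plan" is a list that holds one entry, the list of rows, each a list of 4 numbers: the shift along the tool's x, y, z in cm, then the turn about the tool's z in degrees. In form: [[[dx, dy, dz, spin], ...]]. A call has 1 to 20 rows; each row shifts and turns the commanded pose from where the row before left it, along the tool's axes as they then stand; what a row does not reach is not made up. A row lasts 1/10 s, in which the tool goes at most 50 mm and 8.59 degrees, less where a joint would pass 70% of its speed; a pose out of reach is approached as far as the arm can. A call is refused whole if a number of a shift passes 5 or a number of a turn 8.59, either way. A call with a gripper value outside its range is refused whole. "gripper" is the closure, from -1 (fully open) to 1 (shut), so that 0 is half open, set as the call begins (left out, the last holds). The fingers move at their own pace and stop on an object; "grip_force" is the grip in N (left out, the last holds). Time passes only in rows, so rows that do not move let the fingers close. It gives the time, the measured TCP pose, the force and the opening at its end, in the units of the state.
- observe(): the state, without advancing time (a new reading comes with each control period).
- read_camera(name): name is "side" or "top" or "wrist"; returns the picture (400x640x3 uint8, red, green, blue); there is no depth.
- calibration(name): a dict with "fx", "fy", "cx", "cy" (pixels), "dist" ([k1, k2, p1, p2, k3] as OpenCV has them; the pictures are not rectified), "T" (4x4, takes a point from camera to world coordinates); the wrist camera has in their place "tool_from_camera" (4x4, takes a point from camera to tool coordinates, whose origin is the TCP and whose axes are the flange's). Camera axes: x right, y up, looking along -z (the intrinsics and any distortion apply to the point x, -y, -z); pixel columns grow to the right and rows downward; lengths in m; the calibration is good to about 2 mm. A picture is of the moment at which its call begins: read the wrist's pose just before it. calibration takes no time and is no camera call.
- sign_off(): hands the job in, once; it reports no verdict.
The state is a dict: "time_s": time; "qpos": joint angles; "qvel": joint speeds; "joint_efforts": joint torques, N m; "eef_pos": TCP position; "ee_rot": TCP orientation; "ft_force": force on the tool from outside, world axes, zero at the start; "torque": the same for the moment, N m; "width": finger opening in m.
Only numpy, scipy, OpenCV 4.12 (cv2) and the standard library are available. Lean on these libraries where they do the work, as an engineer would, in place of code of your own. Each camera call takes 0.05 s, during which the arm holds its last target. There are 200 camera calls.

## Task

Load the dark wooden pallet into the feed guide: set it flat in the flared open end, then slide it along the guide so that its own front edge lifts the yellow hanging catch, and push on against the red spring buffer until the catch drops behind the pallet. Let go, so that the pallet lies flat, held between the catch and the buffer. Push gently: no more than 20 N on the buffer; never touch the catch with the gripper or arm, and leave the other things where they are.

Things in the scene. Friction and masses are not known exactly. Their poses are not given: they have to be found in the camera images.
- pallet_grip (a point): Centre of the light wooden grip block (24 x 24 mm, 50 mm tall) on the middle of the loose pallet: a dark board 120 (its x) x 110 (y) x 18 mm with two thin white strips along x; 0.25 to 0.5 kg. This point is 43 mm above the pallet's underside; the block spans 18 to 68 mm. Axes are the pallet's, z up. Either end may go first; only lengthwise fits the guide.
- guide: Fixed slick grey plastic-faced plate, 370 (its x, the feed direction) x 190 x 8 mm, with two aluminium rails 16 mm high, 114 mm apart inside from x = -40 mm on, flaring to 150 mm at the open mouth at x = -180 mm. Origin: centre of the underside, on the bench. The pallet lies on the plate, 8 mm up.
- set_down (a point): Point of the guide where the pallet's grip point is when the pallet lies in the flared end, clear of the catch: x = -120 mm, 51 mm above the bench. Axes as the guide's: +x is the feed direction.
- far_end (a point): Point on the guide's centre line at its far end (x = 185 mm), at plate height. A green unit clamped on the +y rail carries catch and buffer together; it may be set anywhere over 26 mm along the guide and its place is not measured: find it by feel or sight. The latched pallet's grip point lies 53 to 79 mm ahead of the guide's origin.
- catch (a joint): Angle (rad) of the yellow gravity catch: 0 hanging, more when lifted. 0.25 kg, 14 mm wide, over the pallet's +y side only (36 to 50 mm off the centre line), hinged at its mouth end 42 mm above the bench, never above 75 mm. The pallet's front edge lifts it to about 0.25 rad, with a bump of 5 to 15 N. It drops to 0 when the pallet's rear edge is about 6 mm past it.
- buffer (a joint): Travel (m) of the red spring buffer plate (85 x 16 mm) that meets the pallet's front end: 0 free, 0.018 end of travel. 1 N at first touch plus 1 N per mm; the catch drops with it about 11 mm in (12 N). Pushing also takes 2 to 5 N of drag. Let go, the pallet springs back on to the catch and the buffer stays about 5 mm in.
- offcut: Bystander, leave alone: light wooden offcut block, 100 x 45 x 30 mm; origin: centre of its underside.
- jar: Bystander, leave alone: clear screw jar with steel lid, 60 mm across, 75 mm tall; origin: centre of its underside.
- glue: Bystander, leave alone: white bottle with a red cap, 60 mm across, 160 mm tall; origin: centre of its underside.
- partsbin: Bystander, leave alone: open blue parts bin, 160 x 110 x 60 mm; origin: centre of its underside.
- wrench: Bystander, leave alone: steel wrench, 160 mm long, lying flat; origin: centre of its underside.
- strips: Bystander, leave alone: small stack of three board strips, 180 x 50 x 24 mm; origin: centre of its underside.
- sandblock: Bystander, leave alone: cork sanding block, 110 x 60 x 35 mm; origin: centre of its underside.
There are look-alikes about, which are no part of the job. Of the things that look like the part that bears pallet_grip, take the one that is farthest to the robot's right at the start.

How it is judged:
By the outcome, as a careful person would: the job done as asked, in the order asked, and still so for the second after the job is handed in, with the robot touching nothing.
It also fails if it takes over 72 s, if anything falls off the work surface, if the arm or the gripper's body presses on something with over 40 N, if the wrist force passes 120 N, or if a joint passes its speed limit or range.

## Working session

There is one attempt and no reset: what is moved stays moved. The work goes in short steps, Python scripts to look and compute and a tool call to move; the robot and the scene stay as the last step left them, time stands still between calls to the robot, and variables do not carry over. Pictures are saved under pics/ and viewed, about 8 in all and at most 12, crops included, and the job is handed in when it is done.

Besides the shell and the picture viewer there is one more tool, called in YAML: its name, and indented under it one key for each argument. step_arm: Moves the arm, as the interface text tells. Its arguments: {"type":"object","properties":{"plan":{"type":"array"},"gripper":{"type":"number"},"grip_force":{"type":"number"}},"required":["plan"]}

```bash
mkdir -p pics
cat > h.py <<'E'
import numpy as np, cv2
from station import observe, read_camera, calibration, sign_off
def snap(n,f=None):
    s=observe(); im=read_camera(n)
    if f: cv2.imwrite('pics/'+f,im[:,:,::-1])
    return s,im
def cam(n,s=None):
    c=calibration(n)
    K=np.array([[c['fx'],0,c['cx']],[0,c['fy'],c['cy']],[0,0,1.]])
    if 'T' in c: T=np.array(c['T'])
    else:
        W=np.eye(4);W[:3,:3]=s['ee_rot'];W[:3,3]=s['eef_pos'];T=W@np.array(c['tool_from_camera'])
    return K,np.array(c['dist'],float),T
def plane(n,px,z,s=None):
    K,d,T=cam(n,s)
    u=cv2.undistortPoints(np.array(px,float).reshape(-1,1,2),K,d)[:,0]
    r=np.c_[u[:,0],-u[:,1],-np.ones(len(u))]@T[:3,:3].T
    z=np.broadcast_to(z,len(u))
    return T[:3,3]+r*((z-T[2,3])/r[:,2])[:,None]
def proj(n,P,s=None):
    K,d,T=cam(n,s)
    p=(np.atleast_2d(P)-T[:3,3])@T[:3,:3]; p=p*[1,-1,-1]
    return cv2.projectPoints(p,np.zeros(3),np.zeros(3),K,d)[0][:,0]
E
python3 - <<'E'
from h import *
s,t=snap('top');_,d=snap('side')
cv2.imwrite('pics/a.png',t[:,:,::-1]);cv2.imwrite('pics/b.png',d[:,:,::-1])
print(s['time_s'],s['eef_pos'],s['ee_rot'],s['ft_force'],s['width'])
E
```

```text
0.0 [0.23948492 0.60357431 0.20457229] [[-9.29502622e-01  3.68814937e-01 -6.47004456e-04]
 [ 3.68815502e-01  9.29501017e-01 -1.72771653e-03]
 [-3.58163616e-05 -1.84454232e-03 -9.99998298e-01]] [ 0.6330727  0.0723589 -0.2024414] 0.09386915803374424
```

View pics/a.png

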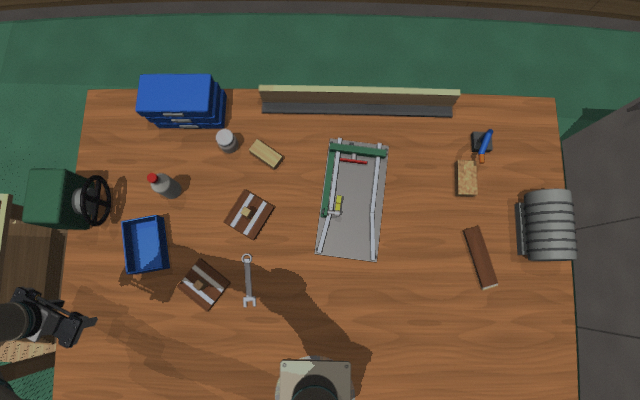

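View pics/b.png

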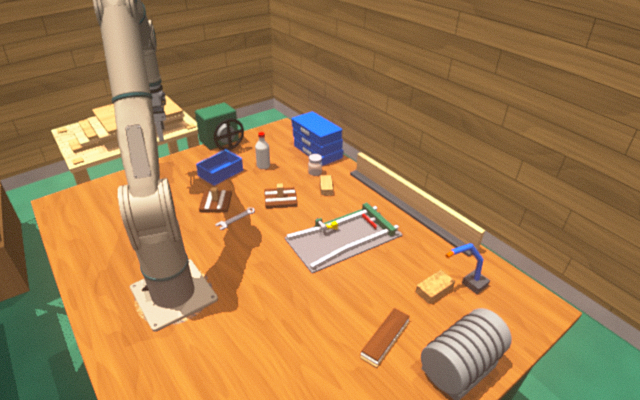

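Pallet look-alikes in the top view are at (250,214) and (204,285); (480,257) is the strips stack. The one farthest to the robot's right is (250,214), so I'll check it in a close crop.

Run:
```python
from h import *
t=cv2.imread('pics/a.png')
cv2.imwrite('pics/c.png',cv2.resize(t[130:290,200:400],None,fx=4,fy=4,interpolation=cv2.INTER_CUBIC)[:600])
for n,px,z in [('pal',(250,214),.018),('pal2',(204,285),.018),('guide',(352,200),.008)]: print(n,plane('top',[px],z))
```

```text
pal [[0.52781732 0.20586448 0.018     ]]
pal2 [[0.31100922 0.33328014 0.018     ]]
guide [[ 0.57983533 -0.10543626  0.008     ]]
```

View pics/c.png

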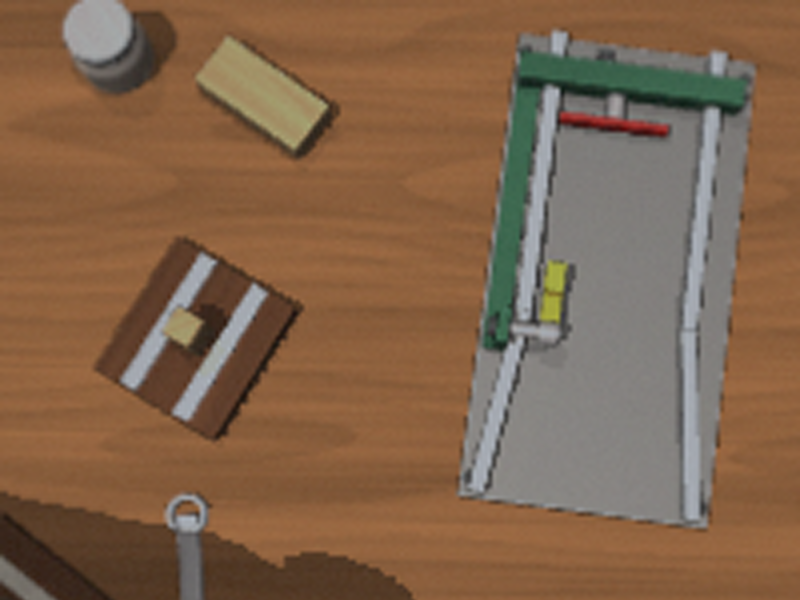

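The crop confirms a dark board with two white strips and a light block at (182,326) in crop pixels. The guide is on the right, with its mouth towards the robot, the catch at (553,290) and the red buffer at (613,124). Next I'll measure both.

Run:
```python
from h import *
f=lambda L:[(200+(u)/4,130+(v)/4) for u,v in L]
P=plane('top',f([(180,238),(300,303),(218,438),(97,370)]),.018)
print(P[:,:2], P[:,:2].mean(0)); a=P[0]-P[3]+P[1]-P[2]; b=P[0]-P[1]+P[3]-P[2]
print('pallet x dir',np.degrees(np.arctan2(a[1],a[0])),np.linalg.norm(a)/2,np.linalg.norm(b)/2,np.degrees(np.arctan2(b[1],b[0])))
print('block top',plane('top',f([(185,322)]),.068))
G=plane('top',f([(528,35),(755,65),(707,527),(460,495)]),.008)
a=G[0]-G[3]+G[1]-G[2];b=G[0]-G[1]+G[3]-G[2]
gc=G.mean(0);print('guide',G[:,:2],gc,np.degrees(np.arctan2(a[1],a[0])),np.degrees(np.arctan2(b[1],b[0])),np.linalg.norm(a)/2,np.linalg.norm(b)/2)
# rail inner? catch & buffer
print('buf/catch in world',plane('top',f([(613,130),(553,265)]),.03))
s=observe(); y=s['ee_rot'][:,1];print('tool y ang',np.degrees(np.arctan2(y[1],y[0])),np.array(calibration('wrist')['tool_from_camera']).round(3))
```

```text
[[0.6039368  0.22535305]
 [0.5549712  0.13049542]
 [0.45035883 0.18832917]
 [0.49992241 0.28337993]] [0.52729731 0.20688939]
pallet x dir -29.045551044331898 0.11931974944003819 0.10697335615462364 62.57859632639512
block top [[0.530138   0.20837548 0.068     ]]
guide [[ 0.77738426 -0.04093236]
 [ 0.75666211 -0.22184843]
 [ 0.39199982 -0.18124292]
 [ 0.412319    0.00516224]] [ 0.5845913  -0.10971537  0.008     ] -6.775641817432707 83.62470285479452 0.36742999426261475 0.1848034608415406
buf/catch in world [[ 0.69354491 -0.10684033  0.03      ]
 [ 0.58615749 -0.06167331  0.03      ]]
tool y ang 68.35625582998301 [[ 0.001  0.97   0.245  0.071]
 [ 1.    -0.001  0.    -0.001]
 [ 0.001  0.245 -0.97  -0.179]
 [ 0.     0.     0.     1.   ]]
```

step_arm:
  plan:
    - [[-3.5, -2.2, -0.5, 0], [-3.5, -2.2, -0.5, 0], [-3.5, -2.2, -0.5, 0], [-3.5, -2.2, -0.5, 0], [-3.5, -2.2, -0.5, 0], [-3.5, -2.2, -0.5, 0], [-3.5, -2.2, -0.5, 0], [-3.5, -2.2, -0.5, 0], [-3.5, -2.2, -0.5, 0], [-3.5, -2.2, -0.5, 0], [-3.5, -2.2, -0.5, 0], [-3.5, -2.2, -0.5, 0], [0, 0, 0, 8], [0, 0, 0, 8], [0, 0, 0, 8], [0, 0, 0, 8], [0, 0, 0, 8], [0, 0, 0, 8], [0, 0, 0, 8], [0, 0, 0, 8]]

```text
time_s: 2.1
eef_pos: [0.5324, 0.2038, 0.2651]
ee_rot: [[-0.07, 0.998, -0.001], [0.998, 0.07, -0.0], [-0.0, -0.001, -1.0]]
ft_force: [0.1, -0.5, -1.0]
width: 0.0937
```

step_arm:
  plan:
    - [[0, 0, 0, 8], [0, 0, 0, 8], [0, 0, 0, 8], [0, 0, 0, 8], [0, 0, 0, 0]]

```text
time_s: 2.6
eef_pos: [0.5324, 0.2039, 0.265]
ee_rot: [[0.464, 0.886, -0.001], [0.886, -0.464, -0.001], [-0.001, -0.0, -1.0]]
ft_force: [0.1, 0.2, 0.0]
width: 0.0941
```

Run:
```python
from h import *
s,i=snap('wrist','w1.png'); print(s['time_s'],s['eef_pos'],s['ee_rot'].round(3) if hasattr(s['ee_rot'],'round') else s['ee_rot'],s['qpos']); import json
np.savez('w1.npz',p=s['eef_pos'],R=s['ee_rot'])
```

```text
2.6 [0.53240613 0.20388871 0.26501012] [[ 0.464  0.886 -0.001]
 [ 0.886 -0.464 -0.001]
 [-0.001 -0.    -1.   ]] [-0.75591422  0.49409542  0.52673507  1.67736274 -0.27828696  1.04657167
 -0.62325991]
```

View pics/w1.png

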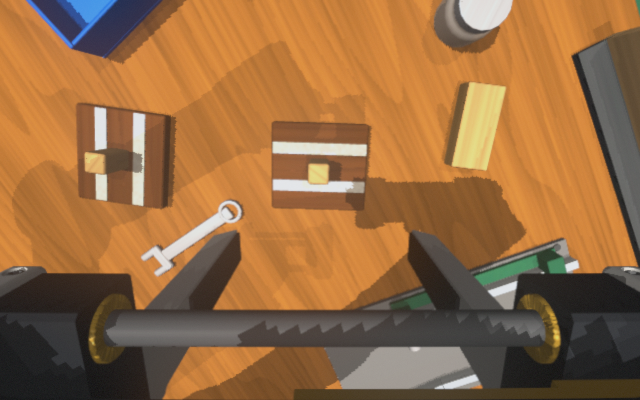

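The wrist view shows the pallet at about (320,165), nearly square to the tool, with its block top at about (318,173). The second pallet, at (124,155), is the decoy.

Run:
```python
from h import *
n=np.load('w1.npz');s=dict(eef_pos=n['p'],ee_rot=n['R'])
im=cv2.imread('pics/w1.png');hsv=cv2.cvtColor(im,cv2.COLOR_BGR2HSV)
roi=np.zeros(im.shape[:2],np.uint8);roi[115:218,262:378]=1
m=cv2.inRange(hsv,(0,0,0),(179,255,125)); w=cv2.inRange(hsv,(0,0,170),(179,70,255))
def comps(m,k,minA=150):
    N,l,st,c=cv2.connectedComponentsWithStats(m*roi)
    for i in range(1,N):
        if st[i,4]>minA: print(k,st[i],c[i].round(1),cv2.minAreaRect(np.argwhere(l==i)[:,::-1].astype(np.float32)))
comps(w,'white')
b=cv2.inRange(hsv,(14,110,190),(30,255,255));comps(b,'block',100)
P=plane('wrist',[(275,122),(369,125),(367,210),(272,206)],.018,s)[:,:2]
print(P,P.mean(0));print('block',plane('wrist',[(318.5,173.5)],.068,s))
d=P[1]-P[0]+P[2]-P[3];print(np.degrees(np.arctan2(d[1],d[0])),np.linalg.norm(d)/2)
S=plane('wrist',[(273,148),(367,149.5)],.018,s); d=S[1]-S[0];print('strip',np.degrees(np.arctan2(d[1],d[0])))
y=s['ee_rot'][:,1];print('tool y',np.degrees(np.arctan2(y[1],y[0])))
```

```text
white [ 272  141   95   15 1137] [318.9 148.3] ((318.973388671875, 148.3779754638672), (94.29004669189453, 12.145938873291016), 1.7357046604156494)
white [272 179  92  14 950] [315.9 185.8] ((317.4145812988281, 185.56382751464844), (91.082763671875, 11.760136604309082), 1.9091522693634033)
block [262 115  33  16 201] [274.  118.8] ((278.0, 122.5), (32.0, 15.0), 0.0)
block [309 115  38   7 191] [326.3 117.9] ((327.5, 118.0), (37.0, 6.0), -0.0)
block [364 115  14  63 547] [372.9 144.8] ((370.5, 146.0), (62.0, 13.0), 90.0)
block [ 262  125   94   93 1460] [287.  193.1] ((308.5, 171.0), (93.0, 92.0), 0.0)
block [308 164  21  20 237] [318.7 173.1] ((318.0, 173.5), (19.0, 20.0), 90.0)
[[0.50766876 0.28544012]
 [0.60737794 0.22922919]
 [0.55828068 0.13351248]
 [0.45187335 0.19521211]] [0.53130018 0.21084848]
block [[0.52968365 0.21206198 0.068     ]]
-29.772052750094037 0.1187296458520951
strip -28.53052433958193
tool y -27.662896730745217
```

step_arm:
  plan:
    - [[-3.0, 2.2, -0.3, 0], [-3.0, 2.2, -0.3, 0], [-3.0, 2.2, -0.3, 0], [-3.0, 2.2, -0.3, 0], [-3.0, 2.2, -0.3, 0], [-3.0, 2.2, -0.3, 0], [-3.0, 2.2, -0.3, 0], [-3.0, 2.2, -0.3, 0], [-3.0, 2.2, -0.3, 0], [0, 0, 0, -7], [0, 0, 0, -7], [0, 0, 0, -7], [0, 0, 0, 0], [0, 0, 0, 0]]

```text
time_s: 4.05
eef_pos: [0.5828, -0.1273, 0.2924]
ee_rot: [[0.117, 0.993, -0.0], [0.993, -0.117, 0.0], [0.0, -0.0, -1.0]]
ft_force: [0.8, -0.2, -0.9]
width: 0.0942
```

Run:
```python
from h import *
s,i=snap('wrist','w2.png'); print(s['time_s'],s['eef_pos'],s['ee_rot'])
np.savez('w2.npz',p=s['eef_pos'],R=s['ee_rot'])
```

```text
4.05 [ 0.58275557 -0.12725237  0.29240867] [[ 1.17118493e-01  9.93117947e-01 -4.37342592e-05]
 [ 9.93117883e-01 -1.17118469e-01  3.65931223e-04]
 [ 3.58290775e-04 -8.62905883e-05 -9.99999932e-01]]
```

View pics/w2.png

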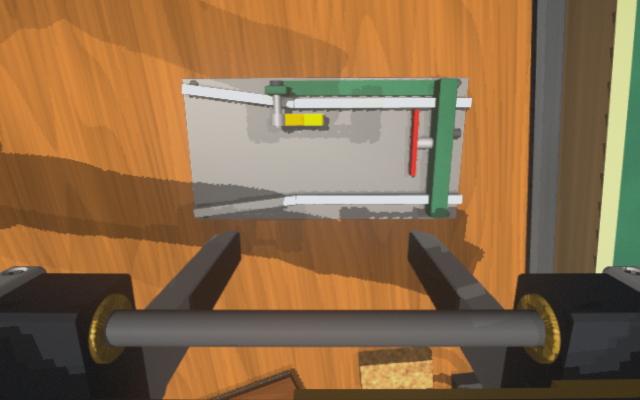

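The guide is fully in view: plate corners about (183,80), (468,79), (457,217) and (195,217). The rails are at rows ~103 and ~200, the catch at (305,120) and the buffer face at column ~413.

Run:
```python
from h import *
n=np.load('w2.npz');s=dict(eef_pos=n['p'],ee_rot=n['R'])
im=cv2.imread('pics/w2.png');g=cv2.cvtColor(im,cv2.COLOR_BGR2GRAY).astype(float)
def ends(r0,r1,cols):
    A=[]
    for c in cols:
        k=g[r0:r1,c]; t=(k.max()+np.median(k))/2; i=np.where(k>t)[0]
        A.append((c,r0+i[0]-.5,r0+i[-1]+.5))
    return np.array(A)
cols=np.arange(330,402,6)
mids=[]
for r0,r1 in [(97,112),(190,210)]:
    A=ends(r0,r1,cols); print(A[::4])
    c=np.c_[A[:,0],A[:,1:].mean(1)]; W=plane('wrist',c,.024,s)
    p=np.polyfit(W[:,0],W[:,1],1); print('mid line angle',np.degrees(np.arctan(p[0])),'y@.58',np.polyval(p,.58)); mids.append(p)
G=plane('wrist',[(183,80),(468,79),(457,217),(195,217)],.008,s)[:,:2];print(G,G.mean(0))
a=G[1]-G[0]+G[2]-G[3];b=G[0]-G[3]+G[1]-G[2];print(np.degrees(np.arctan2(a[1],a[0])),np.degrees(np.arctan2(b[1],b[0]))-90,np.linalg.norm(a)/2,np.linalg.norm(b)/2)
print('buffer face (z .02,.03)',plane('wrist',[(412,170),(412,170)],[.02,.03],s)); print('catch ends',plane('wrist',[(284,120),(323,120),(273,90)],[.042,.03,.04],s))
hsv=cv2.cvtColor(im,cv2.COLOR_BGR2HSV); y,x=np.where(cv2.inRange(hsv,(22,150,120),(35,255,255))[60:230,150:480]);print('yel',x.min()+150,x.max()+150,y.min()+60,y.max()+60)
# top view: same lines
t=cv2.imread('pics/a.png')
```

```text
[[330.   99.5 105.5]
 [354.   98.5 105.5]
 [378.   98.5 105.5]]
mid line angle -6.160629557637259 y@.58 -0.04167579406354194
[[330.  195.5 203.5]
 [354.  195.5 203.5]
 [378.  195.5 203.5]]
mid line angle -6.669564835680031 y@.58 -0.1683434995653844
[[ 0.41480321  0.00680074]
 [ 0.77956085 -0.03478203]
 [ 0.76122002 -0.21927532]
 [ 0.39200553 -0.17612031]] [ 0.5868974  -0.10584423]
-6.585695671531147 -6.388662686798796 0.3694237352759089 0.18485513203133574
buffer face (z .02,.03) [[ 0.69846166 -0.14239883  0.02      ]
 [ 0.69607722 -0.14052454  0.03      ]]
catch ends [[ 0.54092714 -0.05830986  0.042     ]
 [ 0.58827648 -0.06405845  0.03      ]
 [ 0.53260108 -0.02186158  0.04      ]]
yel 285 322 114 125
```

step_arm:
  plan:
    - [[3.65, -1.03, 1.0, 0], [3.65, -1.03, 1.0, 0], [3.65, -1.03, 1.0, 0], [3.65, -1.03, 1.0, 0], [3.65, -1.03, 1.0, 0], [3.65, -1.03, 1.0, 0], [3.65, -1.03, 1.0, 0], [3.65, -1.03, 1.0, 0], [3.65, -1.03, 1.0, 0], [0, 0, 1.0, 7.5], [0, 0, 1.0, 7.5], [0, 0, 1.0, 7.5], [0, 0, 0, 0], [0, 0, 0, 0]]

```text
time_s: 5.5
eef_pos: [0.5288, 0.21, 0.1725]
ee_rot: [[0.485, 0.875, -0.0], [0.875, -0.485, -0.0], [-0.0, 0.0, -1.0]]
ft_force: [1.1, 0.3, 0.6]
width: 0.0943
```

step_arm:
  plan:
    - [[0, 0, 2.0, 0], [0, 0, 2.0, 0], [0, 0, 2.0, 0], [0, 0, 2.0, 0], [0, 0, 2.0, 0], [0, 0, 2.0, 0], [0, 0, 1.5, 0], [0, 0, 0.9, 0], [0, 0, 0, 0], [0, 0, 0, 0]]

```text
time_s: 6.5
eef_pos: [0.5293, 0.2099, 0.029]
ee_rot: [[0.487, 0.873, 0.001], [0.873, -0.487, 0.0], [0.001, 0.001, -1.0]]
ft_force: [0.5, -0.5, 0.6]
width: 0.0939
```

step_arm:
  plan:
    - [[0, 0, 0, 0], [0, 0, 0, 0], [0, 0, 0, 0], [0, 0, 0, 0], [0, 0, 0, 0], [0, 0, 0, 0], [0, 0, 0, 0], [0, 0, 0, 0], [0, 0, 0, 0], [0, 0, 0, 0]]
  gripper: 1
  grip_force: 45

```text
time_s: 7.5
eef_pos: [0.5286, 0.2099, 0.0284]
ee_rot: [[0.487, 0.873, -0.0], [0.873, -0.487, 0.0], [-0.0, -0.0, -1.0]]
ft_force: [-1.2, 0.3, 0.1]
width: 0.0241
```

step_arm:
  plan:
    - [[0, 0, -2, 0], [0, 0, -2.5, 0], [0, 0, -2.5, 0], [0, 0, -2.5, 0], [-1.5, 0.5, 0, 0], [-3.0, 1.0, 0, 0], [-3.3, 1.0, 0, 0], [-3.3, 1.0, 0, 0], [-3.3, 1.0, 0, 0], [-3.3, 1.0, 0, 0], [-3.3, 1.0, 0, 0], [-3.3, 1.0, 0, 0], [-3.0, 1.0, 0, 0], [-2.3, 0.9, 0, 0], [0, 0, 0, -7.5], [0, 0, 0, -7.5], [0, 0, 0, -7.6], [0, 0, 0, 0], [0, 0, 0, 0]]

```text
time_s: 9.4
eef_pos: [0.4655, -0.095, 0.1227]
ee_rot: [[0.118, 0.993, -0.002], [0.993, -0.118, 0.0], [0.0, -0.002, -1.0]]
ft_force: [-0.1, 0.1, -3.1]
width: 0.0239
```

Run:
```python
from h import *
s,i=snap('wrist','w3.png'); print(s['time_s'],s['eef_pos'],s['ee_rot'],s['ft_force'])
np.savez('w3.npz',p=s['eef_pos'],R=s['ee_rot'])
snap('top','t3.png')
```

```text
9.4 [ 0.465547   -0.09496993  0.12272456] [[ 1.18009357e-01  9.93011084e-01 -1.66678595e-03]
 [ 9.93012483e-01 -1.18009139e-01  2.29027206e-04]
 [ 3.07305794e-05 -1.68216661e-03 -9.99998585e-01]] [-0.10773657  0.07762349 -3.05463324]
```

View pics/w3.png

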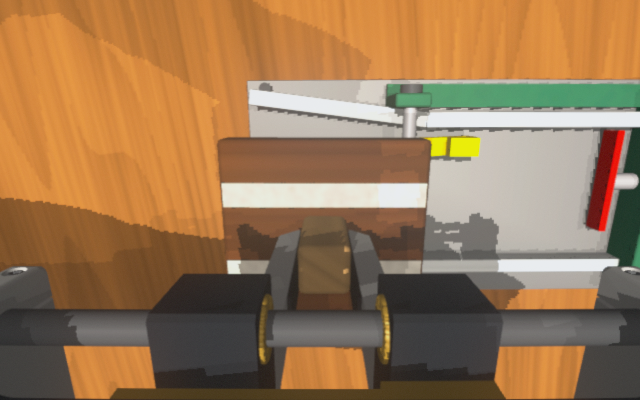

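The pallet is held level over the mouth: its +y edge is at row ~139 (cols 220–428) and the near strip at rows 183–208. The +y rail is at row ~119. I'll compute the relative alignment.

Run:
```python
from h import *
n=np.load('w3.npz');s=dict(eef_pos=n['p'],ee_rot=n['R'])
im=cv2.imread('pics/w3.png');g=cv2.cvtColor(im,cv2.COLOR_BGR2GRAY).astype(float)
zt=s['eef_pos'][2]-.0284+.018
def band(r0,r1,cols):
    A=[]
    for c in cols:
        k=cv2.GaussianBlur(g,(1,3),0)[r0:r1,c]; t=(k.max()+k.min())/2;i=np.where(k>t)[0];A.append((c,r0+(i[0]+i[-1])/2,i[-1]-i[0]+1))
    return np.array(A)
A=band(174,216,range(232,420,10));W=plane('wrist',A[:,:2],zt,s)
p=np.polyfit(W[:,0],W[:,1],1);print('strip',A[::6],np.degrees(np.arctan(p[0])),np.polyval(p,s['eef_pos'][0]))
B=band(113,128,range(450,590,10));R=plane('wrist',B[:,:2],.024,s);q=np.polyfit(R[:,0],R[:,1],1);print('rail+',B[::5],np.degrees(np.arctan(q[0])),np.polyval(q,.58))
B=band(254,270,range(450,590,10));R=plane('wrist',B[:,:2],.024,s);q=np.polyfit(R[:,0],R[:,1],1);print('rail-',B[::5],np.degrees(np.arctan(q[0])),np.polyval(q,.58))
E=plane('wrist',[(230,138.5),(420,138.5),(219.5,170),(429.5,170)],zt,s)
gx=np.array([np.cos(np.radians(6.5)),-np.sin(np.radians(6.5))]);gy=np.array([-gx[1],gx[0]])
o=np.array([.5865,-.1058])
print('guide coords edge', (E[:,:2]-o)@gx,(E[:,:2]-o)@gy,'tool',(s['eef_pos'][:2]-o)@gx,(s['eef_pos'][:2]-o)@gy)
print('strip y in guide',((W[:,:2]-o)@gy).mean()); y=s['ee_rot'][:,1];print(np.degrees(np.arctan2(y[1],y[0])))
```

```text
strip [[232.  194.5  24. ]
 [292.  195.   25. ]
 [352.  195.   25. ]
 [412.  195.   25. ]] -6.789442607280925 -0.06920692397474762
rail+ [[450.  119.5  14. ]
 [500.  119.5  14. ]
 [550.  119.5  14. ]] -6.538202779017412 -0.04173112566340517
rail- [[450.  264.5  10. ]
 [500.  264.5  10. ]
 [550.  264.   11. ]] -6.510049021596325 -0.16686294617377956
guide coords edge [-0.17295893 -0.0689963  -0.18009379 -0.06256551] [0.05458229 0.05416707 0.03721426 0.03677526] tool -0.1214014998755647 -0.0029318155226908064
strip y in guide 0.02265775927312632
-6.777227842013695
```

step_arm:
  plan:
    - [[0.06, -0.3, 0, -0.25], [0, 0, 1.5, 0], [0, 0, 2, 0], [0, 0, 2, 0], [0, 0, 1.5, 0], [0, 0, 1.0, 0], [0, 0, 0.3, 0], [0, 0, 0, 0], [0, 0, 0, 0]]

```text
time_s: 10.4
eef_pos: [0.4642, -0.0936, 0.041]
ee_rot: [[0.11, 0.994, 0.001], [0.994, -0.11, -0.0], [-0.0, 0.001, -1.0]]
ft_force: [-0.3, 0.4, -2.7]
width: 0.024
```

step_arm:
  plan:
    - [[0, 0, 0.15, 0], [0, 0, 0.1, 0], [0, 0, 0.05, 0], [0, 0, 0, 0], [0, 0, 0, 0]]

```text
time_s: 10.9
eef_pos: [0.4639, -0.0935, 0.0375]
ee_rot: [[0.11, 0.994, 0.0], [0.994, -0.11, -0.0], [0.0, 0.0, -1.0]]
ft_force: [-0.5, 0.1, -2.4]
width: 0.0239
```

step_arm:
  plan:
    - [[0, 0, 0.06, 0.15], [0, 0, 0.05, 0], [0, 0, 0, 0], [0, 0, 0, 0], [0, 0, 0, 0]]

```text
time_s: 11.4
eef_pos: [0.4638, -0.0935, 0.0364]
ee_rot: [[0.112, 0.994, 0.0], [0.994, -0.112, 0.0], [0.0, 0.0, -1.0]]
ft_force: [-0.2, -0.4, -1.7]
width: 0.0235
```

Run:
```python
from h import *
s,i=snap('side','s4.png');print(s['time_s'],s['eef_pos'],s['ee_rot'][:,1],s['ft_force'])
g=proj('side',[[.4642,-.0936,.03]])[0].astype(int);print(g)
c=i[g[1]-75:g[1]+75,g[0]-80:g[0]+140]
cv2.imwrite('pics/s4c.png',cv2.resize(c[:,:,::-1],None,fx=3.6,fy=3.6,interpolation=cv2.INTER_CUBIC))
```

```text
11.4 [ 0.46382528 -0.09351005  0.03639036] [ 9.93679054e-01 -1.12258346e-01  2.48978458e-05] [-0.24431501 -0.40029167 -1.71952427]
[313 243]
```

View pics/s4c.png

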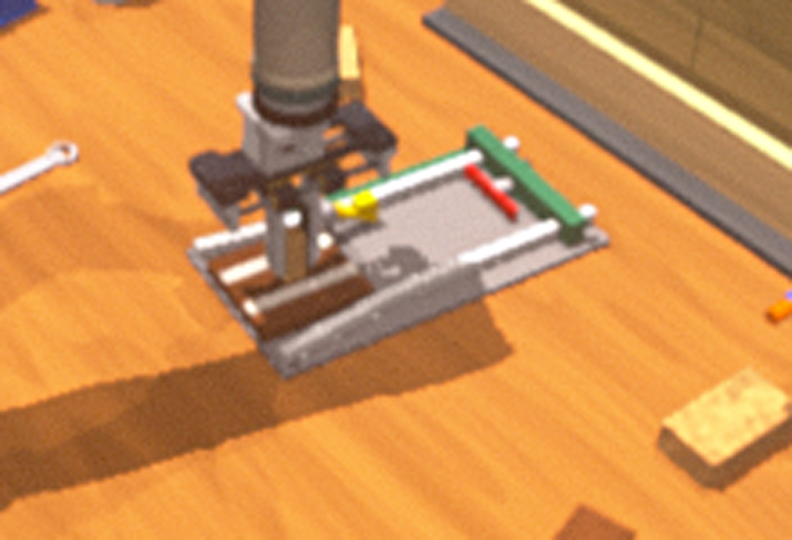

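The pallet lies in the flared end between the rails, with the catch ahead of it still hanging. I'll start feeding in slow steps.

step_arm:
  plan:
    - [[0, 0, 0.05, 0], [0, 0, 0, 0], [0, 0.2, 0, 0], [0, 0.3, 0, 0], [0, 0.3, 0, 0], [0, 0.3, 0, 0], [0, 0.3, 0, 0], [0, 0.3, 0, 0], [0, 0.3, 0, 0], [0, 0, 0, 0]]

```text
time_s: 12.45
eef_pos: [0.4838, -0.0959, 0.0364]
ee_rot: [[0.112, 0.994, 0.0], [0.994, -0.112, 0.0], [0.0, 0.0, -1.0]]
ft_force: [-1.6, 1.5, 5.1]
width: 0.024
```

step_arm:
  plan:
    - [[0, 0.3, 0, 0], [0, 0.3, 0, 0], [0, 0.3, 0, 0], [0, 0.3, 0, 0], [0, 0.3, 0, 0], [0, 0.3, 0, 0], [0, 0.3, 0, 0], [0, 0.3, 0, 0], [0, 0, 0, 0]]

```text
time_s: 13.35
eef_pos: [0.5057, -0.0983, 0.0365]
ee_rot: [[0.112, 0.994, -0.003], [0.994, -0.112, 0.001], [0.001, -0.003, -1.0]]
ft_force: [-5.8, 0.3, 9.7]
width: 0.0235
```

step_arm:
  plan:
    - [[0, 0.2, -0.03, 0], [0, 0.3, 0, 0], [0, 0.3, 0, 0], [0, 0.3, 0, 0], [0, 0.3, 0, 0], [0, 0.3, 0, 0], [0, 0, 0, 0]]

```text
time_s: 14.05
eef_pos: [0.5236, -0.1003, 0.0364]
ee_rot: [[0.112, 0.994, -0.001], [0.994, -0.112, 0.0], [0.0, -0.001, -1.0]]
ft_force: [-3.6, 0.2, 5.1]
width: 0.0239
```

step_arm:
  plan:
    - [[0, 0.3, 0, 0], [0, 0.3, 0, 0], [0, 0.3, 0, 0], [0, 0.3, 0, 0], [0, 0.3, 0, 0], [0, 0.3, 0, 0], [0, 0.3, 0, 0], [0, 0, 0, 0]]

```text
time_s: 14.85
eef_pos: [0.5456, -0.1027, 0.0364]
ee_rot: [[0.112, 0.994, 0.0], [0.994, -0.112, 0.0], [0.0, -0.0, -1.0]]
ft_force: [-2.0, 0.1, 5.4]
width: 0.0236
```

step_arm:
  plan:
    - [[0, 0.3, 0, 0], [0, 0.4, 0, 0], [0, 0.4, 0, 0], [0, 0.4, 0, 0], [0, 0.4, 0, 0], [0, 0.4, 0, 0], [0, 0.4, 0, 0], [0, 0.4, 0, 0], [0, 0.4, 0, 0], [0, 0.4, 0, 0], [0, 0.4, 0, 0], [0, 0.4, 0, 0], [0, 0.4, 0, 0], [0, 0.4, 0, 0], [0, 0.4, 0, 0], [0, 0.4, 0, 0], [0, 0.4, 0, 0], [0, 0.3, 0, 0], [0, 0, 0, 0], [0, 0, 0, 0]]

```text
time_s: 16.85
eef_pos: [0.6153, -0.1106, 0.0364]
ee_rot: [[0.112, 0.994, 0.0], [0.994, -0.112, 0.0], [0.0, 0.0, -1.0]]
ft_force: [-3.1, 0.7, 5.7]
width: 0.0235
```

step_arm:
  plan:
    - [[0, 0.3, 0, 0], [0, 0.3, 0, 0], [0, 0.3, 0, 0], [0, 0.3, 0, 0], [0, 0.2, 0, 0], [0, 0, 0, 0]]

```text
time_s: 17.45
eef_pos: [0.629, -0.1121, 0.0364]
ee_rot: [[0.112, 0.994, -0.0], [0.994, -0.112, 0.0], [0.0, -0.0, -1.0]]
ft_force: [-2.0, -0.4, 5.6]
width: 0.0236
```

step_arm:
  plan:
    - [[0, 0.2, 0, 0], [0, 0.2, 0, 0], [0, 0.2, 0, 0], [0, 0, 0, 0]]

```text
time_s: 17.85
eef_pos: [0.6349, -0.1128, 0.0364]
ee_rot: [[0.112, 0.994, -0.0], [0.994, -0.112, 0.0], [0.0, -0.0, -1.0]]
ft_force: [-2.3, -0.2, 5.5]
width: 0.0236
```

step_arm:
  plan:
    - [[0, 0.2, 0, 0], [0, 0.2, 0, 0], [0, 0, 0, 0]]

```text
time_s: 18.15
eef_pos: [0.6389, -0.1133, 0.0364]
ee_rot: [[0.112, 0.994, -0.0], [0.994, -0.112, 0.0], [0.0, -0.0, -1.0]]
ft_force: [-2.3, 0.2, 5.3]
width: 0.0244
```

step_arm:
  plan:
    - [[0, 0.2, 0, 0], [0, 0.2, 0, 0], [0, 0, 0, 0]]

```text
time_s: 18.45
eef_pos: [0.6416, -0.1135, 0.0364]
ee_rot: [[0.112, 0.994, -0.003], [0.994, -0.112, 0.001], [0.0, -0.003, -1.0]]
ft_force: [-6.1, 0.6, 8.0]
width: 0.0239
```

step_arm:
  plan:
    - [[0, 0.2, 0, 0], [0, 0.2, 0, 0], [0, 0, 0, 0]]

```text
time_s: 18.75
eef_pos: [0.6441, -0.1139, 0.0366]
ee_rot: [[0.112, 0.994, -0.005], [0.994, -0.112, 0.001], [0.001, -0.005, -1.0]]
ft_force: [-10.1, 1.3, 11.3]
width: 0.0237
```

step_arm:
  plan:
    - [[0, 0.2, -0.04, 0], [0, 0.2, 0, 0], [0, 0, 0, 0]]

```text
time_s: 19.05
eef_pos: [0.6468, -0.1142, 0.0367]
ee_rot: [[0.112, 0.994, -0.008], [0.994, -0.112, 0.002], [0.001, -0.008, -1.0]]
ft_force: [-12.3, 1.0, 12.8]
width: 0.024
```

step_arm:
  plan:
    - [[0, 0.2, 0, 0], [0, 0.2, 0, 0], [0, 0, 0, 0]]

```text
time_s: 19.35
eef_pos: [0.6492, -0.1145, 0.0369]
ee_rot: [[0.112, 0.994, -0.011], [0.994, -0.112, 0.002], [0.001, -0.011, -1.0]]
ft_force: [-15.3, 2.8, 17.2]
width: 0.0237
```

step_arm:
  plan:
    - [[0, 0.15, -0.05, 0], [0, 0.15, -0.03, 0], [0, 0, 0, 0]]

```text
time_s: 19.65
eef_pos: [0.6509, -0.1147, 0.0371]
ee_rot: [[0.112, 0.994, -0.013], [0.994, -0.112, 0.003], [0.001, -0.014, -1.0]]
ft_force: [-16.7, 2.8, 14.9]
width: 0.0238
```

Run:
```python
from h import *
s,i=snap('side','s5.png');print(s['time_s'],s['eef_pos'],s['ft_force'])
_,w=snap('wrist','w5.png')
g=proj('side',[[.60,-.09,.03]])[0].astype(int)
a=cv2.resize(i[g[1]-45:g[1]+30,g[0]-60:g[0]+60,::-1],(640,400),interpolation=cv2.INTER_CUBIC)
b=w[0:240,100:500,::-1]
b=cv2.resize(b,(320,192)) if 0 else b
cv2.imwrite('pics/s5c.png',np.vstack([a[60:390],cv2.resize(b,(640,384))[:260]]))
```

```text
19.65 [ 0.65090288 -0.1146932   0.0370582 ] [-16.68974045   2.79305524  14.85313353]
```

View pics/s5c.png

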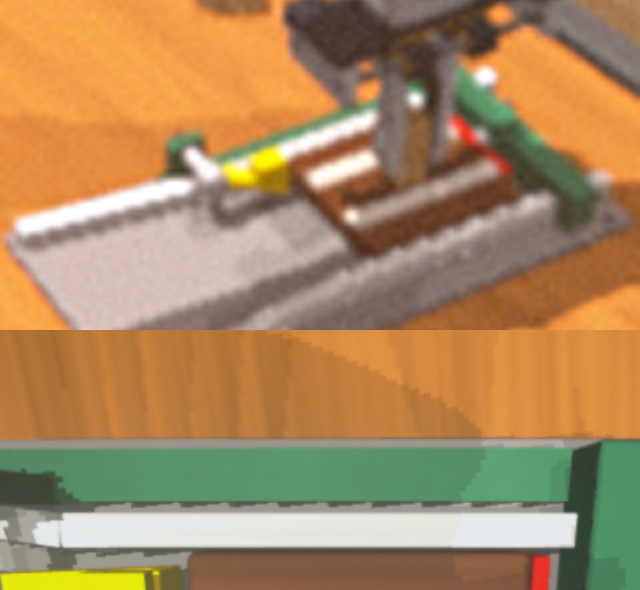

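The catch seems to have a gap behind the pallet's rear edge. I'll go about 1.5 mm further for margin (buffer ~13–14 N), then relax and look.

step_arm:
  plan:
    - [[0, 0.15, -0.02, 0], [0, 0.1, 0, 0], [0, 0, 0, 0], [0, 0, 0, 0]]

```text
time_s: 20.15
eef_pos: [0.6523, -0.1148, 0.0372]
ee_rot: [[0.112, 0.994, -0.015], [0.994, -0.112, 0.003], [0.001, -0.015, -1.0]]
ft_force: [-17.8, 2.2, 17.5]
width: 0.0238
```

step_arm:
  plan:
    - [[0, -0.2, 0, 0], [0, -0.2, 0, 0], [0, -0.2, 0, 0], [0, -0.2, 0, 0], [0, 0, 0, 0]]

```text
time_s: 20.65
eef_pos: [0.6483, -0.1143, 0.0368]
ee_rot: [[0.112, 0.994, -0.008], [0.994, -0.112, 0.001], [0.001, -0.008, -1.0]]
ft_force: [-9.2, 1.4, 6.7]
width: 0.0236
```

step_arm:
  plan:
    - [[0, -0.2, 0, 0], [0, -0.2, 0, 0], [0, 0, 0, 0], [0, 0, 0, 0]]

```text
time_s: 21.05
eef_pos: [0.6453, -0.114, 0.0367]
ee_rot: [[0.112, 0.994, -0.006], [0.994, -0.112, 0.001], [0.0, -0.006, -1.0]]
ft_force: [-7.8, 1.0, 4.0]
width: 0.024
```

step_arm:
  plan:
    - [[0, -0.2, 0, 0], [0, -0.1, 0, 0], [0, 0, 0, 0], [0, 0, 0, 0]]

```text
time_s: 21.45
eef_pos: [0.6442, -0.1138, 0.0366]
ee_rot: [[0.112, 0.994, -0.002], [0.994, -0.112, 0.0], [0.0, -0.002, -1.0]]
ft_force: [-3.0, 0.1, -4.6]
width: 0.0236
```

step_arm:
  plan:
    - [[0, -0.1, 0, 0], [0, -0.1, 0, 0], [0, 0, 0, 0], [0, 0, 0, 0]]

```text
time_s: 21.85
eef_pos: [0.644, -0.1138, 0.0376]
ee_rot: [[0.112, 0.994, 0.002], [0.994, -0.112, -0.0], [-0.0, 0.002, -1.0]]
ft_force: [1.0, 0.3, -6.2]
width: 0.0238
```

A pull-back gives +1 N with no movement, so the catch is holding. I'll unload, open half and lift straight up.

step_arm:
  plan:
    - [[0, 0.1, 0.1, 0], [0, 0, 0.05, 0], [0, 0, 0, 0]]

```text
time_s: 22.15
eef_pos: [0.6441, -0.1138, 0.0365]
ee_rot: [[0.112, 0.994, -0.0], [0.994, -0.112, 0.0], [0.0, -0.0, -1.0]]
ft_force: [-2.7, 0.8, 0.3]
width: 0.0241
```

step_arm:
  plan:
    - [[0, 0, 0, 0], [0, 0, 0, 0], [0, 0, 0, 0], [0, 0, 0, 0], [0, 0, 0, 0], [0, 0, 0, 0]]
  gripper: 0.1

```text
time_s: 22.75
eef_pos: [0.6443, -0.1139, 0.0361]
ee_rot: [[0.112, 0.994, 0.0], [0.994, -0.112, -0.0], [-0.0, 0.0, -1.0]]
ft_force: [-0.7, -0.3, -0.5]
width: 0.0424
```

step_arm:
  plan:
    - [[0, 0, -1, 0], [0, 0, -2, 0], [0, 0, -3, 0], [0, 0, -3, 0], [0, 0, -4, 0], [0, 0, -4, 0], [0, 0, -4, 0], [0, 0, -3, 0], [-1, -2, 0, 0], [-1, -4, 0, 0], [0, 0, 0, 0], [0, 0, 0, 0]]

```text
time_s: 23.95
eef_pos: [0.5819, -0.1272, 0.2772]
ee_rot: [[0.113, 0.994, 0.001], [0.994, -0.113, 0.0], [0.001, 0.001, -1.0]]
ft_force: [0.6, 0.4, -0.2]
width: 0.0422
```

Run:
```python
from h import *
s,w=snap('wrist','w6.png');_,i=snap('side','s6.png');print(s['time_s'],s['eef_pos'],s['width'],s['ft_force'])
g=proj('side',[[.60,-.09,.03]])[0].astype(int)
a=cv2.resize(i[g[1]-45:g[1]+30,g[0]-60:g[0]+60,::-1],(640,400),interpolation=cv2.INTER_CUBIC)
p=proj('wrist',[[.6,-.1,.02]],s)[0];print(p)
cv2.imwrite('pics/c6.png',np.vstack([a[60:360],w[20:300,:,::-1]]))
np.savez('w6.npz',p=s['eef_pos'],R=s['ee_rot'])
```

```text
23.95 [ 0.58194583 -0.12723811  0.27722601] 0.04221927004881997 [ 0.55356229  0.42403139 -0.15127725]
[335.91071188 147.88250405]
```

View pics/c6.png

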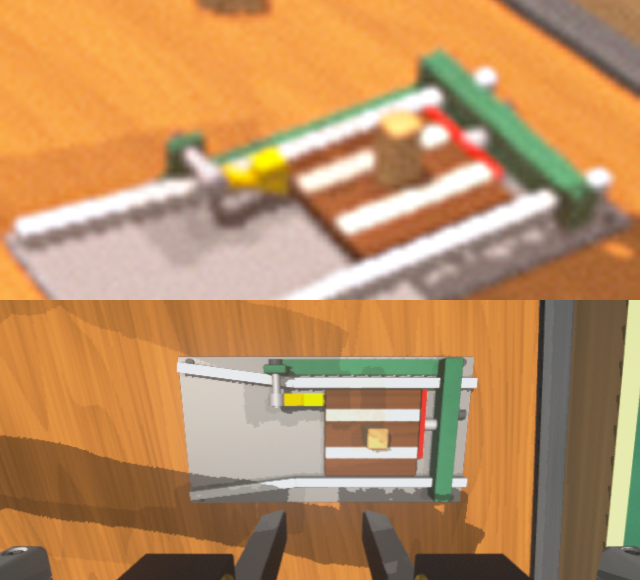

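Released: the pallet lies flat with its rear edge on the catch tip (col ~324) and its front on the buffer (col ~421). The catch has the same outline as when it was hanging at the start. The robot is clear, so I'm handing in.

```bash
python3 -c "
from station import sign_off;print(sign_off())"
```

```text
the job is handed in; nothing more can be done
None
```

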